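# Walnuts from the pedal-lift dispenser

### The job

Without lifting it off the shelf, push the heavy blue dish along the shelf until it stands squarely under the mouth of the walnut dispenser, close up to its wooden foot. Then press the dispenser's pedal right down so that its lid rises and the three walnuts roll out into the dish, and ease the pedal slowly back up so that the lid closes without slamming. Do not touch the lid itself, and leave the jar, the tea infuser and the spatula where they are.

Things in the scene. Friction and masses are not known exactly. Their poses are not given: they have to be found in the camera images.
- dispenser: Walnut dispenser screwed to the shelf: a wooden foot block 68 mm high under a sloping clear trough, open on top. Origin on the shelf surface; z up; the foot spans x -35 to +35, y 0 to +100 mm. The mouth faces its -y, the pedal sticks out to its -x. The trough (50 mm wide, walls 50 mm high) overhangs the foot; its rear end is at y +88 mm, 146 mm high. Fixed; place and yaw vary.
- mouth (a point): Lower lip of the trough's mouth, where the walnuts roll out: at x 0, y -45 mm in the dispenser's frame, 75 mm above the shelf (trough underside there 70 mm). The trough slopes 9 degrees down to it.
- lid: Clear lid over the mouth, 56 mm wide: flat top 60 mm long and a 56 mm high front apron holding the walnuts back. Origin on its hinge axis, at x 0, y +10, z +140 mm in the dispenser's frame; closed, its axes are the dispenser's. Linked to the pedal: lid angle = 2.86 x pedal angle, front rising, up to 1.0 rad (then about 200 mm high). Walnuts pass from about 0.6 rad.
- pedal (a joint): Pedal angle, rad: 0 up (lid closed), 0.35 down on its stop (lid fully raised). Hinged along the dispenser's y at x -40, z +55 mm in its frame. A spring returns it: about 2.4 N at the pad to start, 6 N when down. Let go, it snaps up and the lid slams; eased up at 50 mm/s or slower at the pad it closes gently (over about 125 mm/s is a slam).
- pedal_pad (a point): Centre of the top face of the flat steel pedal pad (46 mm along the dispenser's x, 56 mm along its y). Pedal up, it is at x -145, y +50 mm in the dispenser's frame, 59 mm above the shelf; it goes down 36 mm, to 23 mm above the shelf.
- dish: Heavy open blue ceramic dish, 130 mm along its x, 150 mm along its y, 50 mm high, walls and floor 7 mm, 0.6 to 1.2 kg; slides on its flat base. Origin under its centre, z up. Starts on the dispenser's mouth side, its y within 0.3 rad of the dispenser's. Squarely under the mouth and touching the foot, its origin is at x 0, y -75 mm in the dispenser's frame; up to 30 mm short will do.
- jar: Empty glass jar, upright, 72 mm across, 110 mm high; origin under its centre. Bystander.
- infuser: Stainless steel ball tea infuser standing on its flat foot, 46 mm across, 57 mm high with its ring; origin under its centre. Bystander.
- spatula: Wooden spatula lying on the shelf along its own x, 280 mm long, 20 mm high. Bystander.
- nut1: Whole walnut, a ball 34 mm across, 14 g, origin at its centre; at the start in the trough, nearest the mouth, against the closed lid.
- nut2: Whole walnut, a ball 34 mm across, 14 g, origin at its centre; at the start in the trough, in the middle.
- nut3: Whole walnut, a ball 34 mm across, 14 g, origin at its centre; at the start in the trough, at the back.
Not all that is in view belongs to the job. Several things have the shape of the dish; the one meant has the colours described above.

How it is judged:
On the way, in this order (a step that is already met when the one before it is completed fails the run):
1. the dish stands squarely under the mouth, close to the foot (x of dish in the frame of dispenser between -0.035 and 0.035 m and y of dish in the frame of dispenser between -0.105 and -0.065 m and angle between the y axis of dish and the y axis of dispenser, either way round below 0.2 rad and angle between dish's own z axis and vertical below 0.05 rad and height (world z) of dish below 0.006 m), for 0.2 s.
2. the pedal is pressed down and the lid is raised (value of joint pedal above 0.25 rad and angle between lid's own z axis and vertical above 0.7 rad), for 0.2 s.
At the end, for the whole second after the job is handed in: All three walnuts lie at rest inside the dish; the dish stands flat on the shelf under the mouth (its origin 65 to 105 mm from the dispenser's origin on the mouth side, within 35 mm sideways, within 0.2 rad of square); the pedal is up (under 0.03 rad) and the lid closed (under 0.1 rad) (all of step 1 and x of nut1 in the frame of dish between -0.06 and 0.06 m and y of nut1 in the frame of dish between -0.07 and 0.07 m and z of nut1 in the frame of dish between 0 and 0.045 m and x of nut2 in the frame of dish between -0.06 and 0.06 m and y of nut2 in the frame of dish between -0.07 and 0.07 m and z of nut2 in the frame of dish between 0 and 0.045 m and x of nut3 in the frame of dish between -0.06 and 0.06 m and y of nut3 in the frame of dish between -0.07 and 0.07 m and z of nut3 in the frame of dish between 0 and 0.045 m and value of joint pedal below 0.03 rad and angle between lid's own z axis and vertical below 0.1 rad and linear speed of each of nut1, nut2, nut3 below 0.05 m/s and linear speed of dish below 0.01 m/s); the robot touches nothing.
It fails at once if the lid slams (the pedal springs up faster than 1.2 rad/s) (velocity of joint pedal below -1.2 rad/s).
It fails at once if the dish is lifted or tipped (height (world z) of dish above 0.012 m or angle between dish's own z axis and vertical above 0.15 rad).
It fails at once if the robot touches the lid (contact force between any of the fingers, the arm and lid above 0.5 N).
It fails at once if the jar, the infuser or the spatula is moved over 30 mm (distance of any of jar, infuser, spatula from where it was at the start of the episode above 0.03 m).
It also fails if it takes over 61 s, if anything falls off the work surface, if the arm or the gripper's body presses on something with over 40 N, if the wrist force passes 120 N, or if a joint passes its speed limit or range.

### The arm

A 7-joint arm with a two-finger parallel gripper is mounted at the origin on the work surface. World frame = base frame: x ahead of the robot, y to its left, z up, the work surface at z = 0. Lengths are in m, angles in rad, forces in N, time in s.
With the tool pointing down it reaches from about 0.35 to 0.775 m from the base axis. Payload 3.1 kg.
Tool frame: the origin (TCP) lies between the finger pads; the fingertips stand 11 mm ahead of it and the grasp point (between the pads) lies 8 mm behind it; z points along the fingers, y is the line along which they close (so a half turn about z gives the same grasp; the last joint's range is limited). The gripper opens to 85 mm and grips with 20 to 120 N. Pads are 22 mm wide; open, the fingers measure 114 mm over their backs; the gripper's body (76 mm by 85 mm) begins 54 mm behind the grasp point. The pads swing forward as they close: fully open they stand 13 mm farther back than shut.
Start: joints at [-1.312, 0.311, 0.014, 1.512, -0.004, 1.319, -0.027], TCP at [0.163, 0.525, 0.242] pointing down, gripper open.
Joint ranges: [-2.7, 2.7], [-0.3, 1.91], [-1.27, 1.3], [0.12, 2.57], [-1.44, 4.58], [0.2, 2.03], [-3.05, 3.05]. Speed limits (rad/s): [2.79, 2.79, 3.14, 3.14, 3.14, 3.14, 3.14].

### API

Orientations are given as a unit quaternion [x, y, z, w].
In Python, from workcell import ctrl, cams gives the robot as it stands.
- The arm moves only by the tool play_rows, never from a script. Its argument "commands" is a list of rows, each a list of 3 entries, a list of its own where there are three numbers: the shift along the tool's x, y, z in m, then the turn, a rotation vector about the tool's x, y, z in degrees, then the finger opening in m, from 0 to 0.0854. In form: [[[dx, dy, dz], [wx, wy, wz], hand], ...]. A call has 1 to 5 rows; each row shifts and turns the commanded pose from where the row before left it, along the tool's axes as they then stand; what a row does not reach is not made up. A row lasts 1/12 s, in which the tool goes at most 41.7 mm and 7.16 degrees, less where a joint would pass 70% of its speed; a pose out of reach is approached as far as the arm can. A call is refused whole if a number of a shift passes 0.0417 or a number of a turn 7.16, either way. A call with a gripper value outside its range is refused whole. The fingers move at their own pace and stop on an object; "squeeze" is the grip in N (left out, the last holds). Time passes only in rows, so rows that do not move let the fingers close. It gives the time, the measured TCP pose, the force, the opening and the grip force at its end, in the units of the state.
- ctrl.state(): the state, without advancing time (a new reading comes with each control period).
- cams.camera(name): name is "side" or "top" or "wrist"; returns (picture, depth): 480x640x3 uint8, red, green, blue; 480x640 float32, m along the optical axis (not along the pixel's ray), 0 where there is no reading.
- cams.camera_model(name): a dict with "camera_matrix" (3x3 intrinsics, pixels), "k1" (the pictures are not rectified: a ray, as slopes to the right and down, at radius r is drawn at 1 + k1 r^2 times it, then the intrinsics apply), "R" (3x3) and "t" (3): a world point X has camera coordinates R X + t. Camera axes: x right, y down, z forward; pixel columns grow to the right and rows downward; lengths in m; the calibration is good to about 2 mm. A picture is of the moment at which its call begins: read the wrist's pose just before it. camera_model takes no time and is no camera call; for the wrist camera it gives the pose at the moment of the call.
- ctrl.hand_in(): hands the job in; it is judged then, once.
The state is a dict: "time": time; "qpos": joint angles; "qd": joint speeds; "effort": joint torques, N m; "tcp_pos": TCP position; "tcp_rot": TCP orientation; "contact_force": force on the tool from outside, world axes, zero at the start; "wrist_torque": the same for the moment, N m; "finger_gap": opening from 0.0 (shut) to 1.0 (fully open); "gripper_force": force on a finger pad.
Only numpy, scipy, OpenCV 4.12 (cv2) and the standard library are available. Lean on these libraries where they do the work, as an engineer would, in place of code of your own. Each camera call takes 0.05 s, during which the arm holds its last target. There are 200 camera calls.

## Working session

There is one attempt and no reset: what is moved stays moved. The work goes in short steps, Python scripts to look and compute and a tool call to move; the robot and the scene stay as the last step left them, time stands still between calls to the robot, and variables do not carry over. Pictures are saved under pics/ and viewed, at most 10 in all, crops included, and the job is handed in when it is done.

Besides the shell and the picture viewer there is one more tool, called as a command line: name --argument value ..., lists and objects as JSON in quotes. play_rows: Moves the arm, as the interface text tells. Its arguments: {"type":"object","properties":{"commands":{"type":"array","items":{"type":"array"}},"squeeze":{"type":"number"}},"required":["commands"]}

```bash
mkdir -p pics; cat > h.py <<'E'
import numpy as np,cv2
from workcell import ctrl,cams
def snap(n,f):
    im,d=cams.camera(n); cv2.imwrite(f'pics/{f}.png',im[:,:,::-1]); np.save(f'pics/{f}.npy',d); return im,d
def model(n):
    m=cams.camera_model(n); return np.array(m['camera_matrix']),m['k1'],np.array(m['R']),np.array(m['t'])
def ray(n,u,v):
    K,k,R,t=model(n); p=cv2.undistortPoints(np.array([[[u,v]]],float),K,np.array([k,0,0,0.]))[0,0]
    return -R.T@t, R.T@np.array([p[0],p[1],1.])
def at_z(n,u,v,z):
    c,r=ray(n,u,v); return c+r*(z-c[2])/r[2]
def at_d(n,u,v,d):
    c,r=ray(n,u,v); return c+r*d
E
python3 - <<'E'
from h import *
s=ctrl.state();print({k:np.round(v,3) for k,v in s.items()})
for n in('top','side'):
    snap(n,n+'0');K,k,R,t=model(n);print(n,K,k,-R.T@t,R)
E
```

```text
{'time': np.float64(0.0), 'qpos': array([-1.312,  0.312,  0.014,  1.513, -0.004,  1.319, -0.027]), 'qd': array([ 0.   , -0.   ,  0.001, -0.   , -0.002, -0.001,  0.   ]), 'effort': array([ 1.0000e-03, -3.7991e+01,  1.4600e-01, -2.3059e+01,  1.2000e-02,
        1.3000e-02,  0.0000e+00]), 'tcp_pos': array([0.163, 0.525, 0.241]), 'tcp_rot': array([ 0.15 ,  0.989, -0.001, -0.   ]), 'contact_force': array([ 0.663, -0.147, -0.426]), 'wrist_torque': array([-0.026,  0.034,  0.066]), 'gripper_force': np.float64(0.0), 'finger_gap': np.float64(0.996)}
top [[502.24664216   0.         319.1793223 ]
 [  0.         502.24664216 253.30384472]
 [  0.           0.           1.        ]] -0.10711223267217655 [ 0.46022431 -0.02577055  1.50173929] [[ 0.02628522 -0.99965347  0.00142485]
 [-0.99459221 -0.02629535 -0.10047338]
 [ 0.10047602  0.00122382 -0.99493873]]
side [[564.79125975   0.         313.41614556]
 [  0.         564.79125975 243.56153648]
 [  0.           0.           1.        ]] -0.0801236702111104 [0.33588491 0.78752485 0.94394246] [[-0.93790082 -0.34689597  0.00228959]
 [-0.24561406  0.65937557 -0.71056146]
 [ 0.24498121 -0.66699853 -0.70363141]]
```

View pics/top0.png

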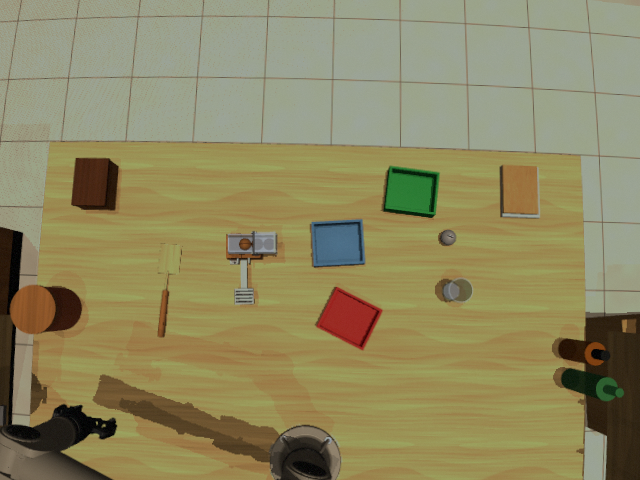

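View pics/side0.png

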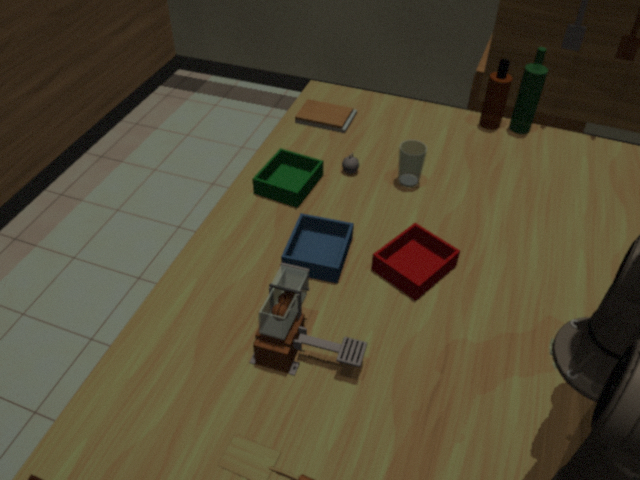

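Top view: three dish shapes: green (411,192), blue (338,243) and red (349,318). Only the blue one fits the description. The dispenser is at (245,245) with its mouth to the right, pad at (244,297), jar (457,290), infuser (447,237), spatula (166,290). I'll confirm in an enlarged crop.

```bash
python3 - <<'E'
import cv2
a=cv2.imread('pics/top0.png')[210:320,215:375];cv2.imwrite('pics/c_top.png',cv2.resize(a,None,fx=5,fy=5,interpolation=cv2.INTER_CUBIC))
a=cv2.imread('pics/side0.png')[205:385,240:380];cv2.imwrite('pics/c_side.png',cv2.resize(a,None,fx=3.3,fy=3.3,interpolation=cv2.INTER_CUBIC))
E
```

```text
(no output)
```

View pics/c_top.png

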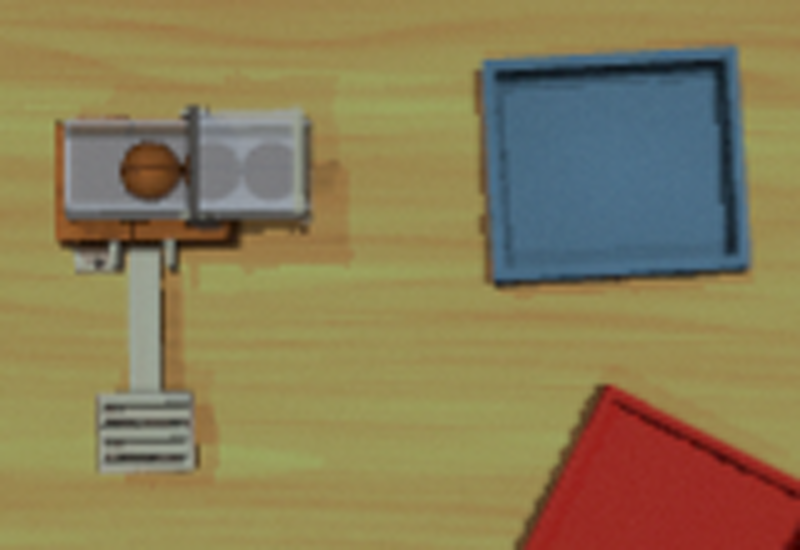

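View pics/c_side.png

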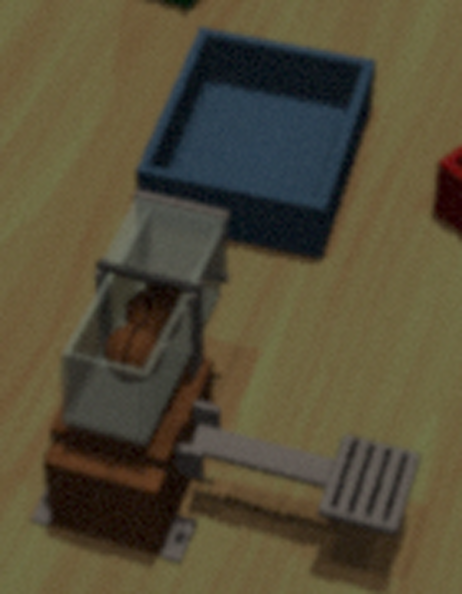

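The crop confirms the blue dish, with rim corners at crop (485,62), (735,47), (748,270), (495,283). The pad corners are (97,393) to (195,470). I'll triangulate with the side view.

```bash
cat >> h.py <<'E'
def tri(n1,p1,n2,p2):
    c1,r1=ray(n1,*p1);c2,r2=ray(n2,*p2)
    s=np.linalg.lstsq(np.c_[r1,-r2],c2-c1,rcond=None)[0];a=c1+r1*s[0];b=c2+r2*s[1];return (a+b)/2,np.linalg.norm(a-b)
E
python3 - <<'E'
from h import *
np.set_printoptions(precision=4,suppress=True)
T=lambda x,y:(215+x/5-.4,210+y/5-.4); S=lambda x,y:(240+x/3.3-.35,205+y/3.3-.35)
dt=[(485,62),(735,47),(748,270),(495,283)];ds=[(140,175),(203,33),(372,62),(327,207)]
pt=[(97,393),(193,393),(195,470),(99,470)];ps=[(322,513),(348,437),(418,455),(402,528)]
for a,b,z in((dt,ds,.05),(pt,ps,.059)):
    P=[tri('top',T(*p),'side',S(*q)) for p,q in zip(a,b)]
    for p,e in P: print('tri',p,e)
    Z=np.array([at_z('top',*T(*p),z) for p in a]);print(Z,Z.mean(0)); print('tri mean',np.mean([p for p,e in P],0))
    for k in range(4): d=Z[(k+1)%4]-Z[k];print(np.linalg.norm(d),np.degrees(np.arctan2(d[1],d[0])))
print('lever',[at_z('top',*T(*p),.058) for p in((145,250),(146,390))])
print('trough rear top',[at_z('top',*T(*p),.146) for p in((66,122),(66,220))])
print('foot edge z68',[at_z('top',*T(*p),.068) for p in((62,243),(238,243))])
print('mid trough axis', at_z('top',*T(150,171),.11))
for n,p in dict(jar=(457,290),inf=(447,237),spA=(169,243),spB=(161,336)).items(): print(n,at_z('top',*p,.02))
E
```

```text
tri [0.6988 0.0006 0.0445] 0.0006130148830273885
tri [ 0.7111 -0.1462  0.0451] 0.0017097851387088896
tri [ 0.5827 -0.1549  0.0497] 0.004891818275785798
tri [ 0.5694 -0.0087  0.052 ] 0.0013315871562831
[[ 0.6982  0.0006  0.05  ]
 [ 0.7111 -0.1456  0.05  ]
 [ 0.5803 -0.1554  0.05  ]
 [ 0.5689 -0.0088  0.05  ]] [ 0.6396 -0.0773  0.05  ]
tri mean [ 0.6405 -0.0773  0.0478]
0.14671463088047929 -84.97684615784706
0.13119118913877362 -175.70250573318222
0.1470209600773423 94.44954240502663
0.1297236199506839 4.157227483819501
tri [0.4979 0.2187 0.056 ] 0.0016013265431375965
tri [0.5    0.1633 0.0553] 0.0005426880680536829
tri [0.457  0.1608 0.0547] 0.0018336458172128044
tri [0.453  0.215  0.0596] 0.003041331370993339
[[0.4986 0.2183 0.059 ]
 [0.5002 0.1629 0.059 ]
 [0.4561 0.1601 0.059 ]
 [0.4545 0.2154 0.059 ]] [0.4773 0.1892 0.059 ]
tri mean [0.477  0.1894 0.0564]
0.05545862430024219 -88.36183433740052
0.04413546757891773 -176.38091322903935
0.055315080463699706 91.69173570721351
0.044192344640101244 3.8027952910053733
lever [array([0.582, 0.194, 0.058]), array([0.5011, 0.1902, 0.058 ])]
trough rear top [array([0.6435, 0.227 , 0.146 ]), array([0.5898, 0.2245, 0.146 ])]
foot edge z68 [array([0.5839, 0.2406, 0.068 ]), array([0.5866, 0.1391, 0.068 ])]
mid trough axis [0.622  0.1851 0.11  ]
jar [ 0.5112 -0.4361  0.02  ]
inf [ 0.6691 -0.4057  0.02  ]
spA [0.629  0.4272 0.02  ]
spB [0.3519 0.437  0.02  ]
```

play_rows --commands '[[[0,0,0],[0,0,7.07],0.085],[[0,0,0],[0,0,7.07],0.085],[[0,0,0],[0,0,7.07],0.085],[[0,0,0],[0,0,7.07],0.085],[[0,0,0],[0,0,7.07],0.085]]'

```text
time: 0.52
tcp_pos: [0.1628, 0.5249, 0.2416]
tcp_rot: [0.446, 0.895, -0.001, 0.0]
contact_force: [0.4, 0.3, 0.0]
finger_gap: 0.993
gripper_force: 0.0
```

play_rows --commands '[[[0,0,0],[0,0,7.07],0.085],[[0,0,0],[0,0,7.07],0.085],[[0,0,0],[0,0,7.07],0.085],[[0,0,0],[0,0,7.07],0.085],[[0,0,0],[0,0,7.07],0.085]]'

```text
time: 0.93
tcp_pos: [0.1628, 0.5249, 0.2417]
tcp_rot: [0.696, 0.718, -0.001, 0.0]
contact_force: [0.4, 0.4, 0.0]
finger_gap: 0.994
gripper_force: 0.0
```

play_rows --commands '[[[-0.0335,0.0207,0],[0,0,0],0.085],[[-0.0335,0.0207,0],[0,0,0],0.085],[[-0.0335,0.0207,0],[0,0,0],0.085],[[-0.0335,0.0207,0],[0,0,0],0.085],[[-0.0335,0.0207,0],[0,0,0],0.085]]'

```text
time: 1.35
tcp_pos: [0.2729, 0.3597, 0.2418]
tcp_rot: [0.694, 0.72, -0.0, 0.0]
contact_force: [1.1, -0.5, 0.3]
finger_gap: 1.0
gripper_force: 0.0
```

play_rows --commands '[[[-0.0335,0.0207,0],[0,0,0],0.085],[[-0.0335,0.0207,0],[0,0,0],0.085],[[-0.0335,0.0207,0],[0,0,0],0.085],[[-0.0335,0.0207,0],[0,0,0],0.085],[[-0.0335,0.0207,0],[0,0,0],0.085]]'

```text
time: 1.77
tcp_pos: [0.3822, 0.1961, 0.2421]
tcp_rot: [0.694, 0.72, -0.0, -0.0]
contact_force: [1.0, 0.2, 0.3]
finger_gap: 0.996
gripper_force: 0.0
```

play_rows --commands '[[[-0.0335,0.0207,0],[0,0,0],0.085],[[-0.0335,0.0207,0],[0,0,0],0.085],[[-0.0335,0.0207,0],[0,0,0],0.085],[[-0.0335,0.0207,0],[0,0,0],0.085],[[-0.0335,0.0207,0],[0,0,0],0.085]]'

```text
time: 2.18
tcp_pos: [0.4917, 0.0328, 0.2421]
tcp_rot: [0.694, 0.72, 0.0, -0.0]
contact_force: [-0.0, 0.8, 0.9]
finger_gap: 0.998
gripper_force: 0.0
```

play_rows --commands '[[[-0.0335,0.0207,0],[0,0,0],0.085],[[-0.0335,0.0207,0],[0,0,0],0.085],[[-0.0335,0.0207,0],[0,0,0],0.085],[[-0.0335,0.0207,0],[0,0,0],0.085],[[-0.0335,0.0207,0],[0,0,0],0.085]]'

```text
time: 2.6
tcp_pos: [0.6014, -0.1305, 0.2415]
tcp_rot: [0.694, 0.72, -0.0, -0.001]
contact_force: [0.5, 0.3, 0.8]
finger_gap: 0.99
gripper_force: 0.0
```

play_rows --commands '[[[-0.0335,0.0207,0],[0,0,0],0.085],[[-0.0335,0.0207,0],[0,0,0],0.085],[[0,0,0],[0,0,0],0.085],[[0,0,0],[0,0,0],0.085]]'

```text
time: 2.93
tcp_pos: [0.6438, -0.1985, 0.2398]
tcp_rot: [0.696, 0.718, -0.002, -0.001]
contact_force: [0.4, -0.1, 0.6]
finger_gap: 0.995
gripper_force: 0.0
```

play_rows --commands '[[[0,0,0.037],[0,0,0],0.085],[[0,0,0.037],[0,0,0],0.085],[[0,0,0.037],[0,0,0],0.085],[[0,0,0.037],[0,0,0],0.085],[[0,0,0.037],[0,0,0],0.085]]'

```text
time: 3.35
tcp_pos: [0.6445, -0.1918, 0.0561]
tcp_rot: [0.693, 0.721, 0.001, -0.0]
contact_force: [0.2, 0.0, -0.9]
finger_gap: 0.993
gripper_force: 0.0
```

play_rows --commands '[[[0,0,0.02],[0,0,0],0.085],[[0,0,0.015],[0,0,0],0.085],[[0,0,0],[0,0,0],0.085],[[0,0,0],[0,0,0],0.085]]'

```text
time: 3.68
tcp_pos: [0.6442, -0.1924, 0.0218]
tcp_rot: [0.694, 0.72, 0.0, -0.001]
contact_force: [0.2, -0.8, -0.1]
finger_gap: 0.997
gripper_force: 0.0
```

play_rows --commands '[[[0.008,0,0],[0,0,0],0.085],[[0.008,0,0],[0,0,0],0.085],[[0.008,0,0],[0,0,0],0.085],[[0.006,0,0],[0,0,0],0.085],[[0.006,0,0],[0,0,0],0.085]]'

```text
time: 4.1
tcp_pos: [0.6433, -0.1618, 0.024]
tcp_rot: [0.694, 0.72, -0.002, 0.003]
contact_force: [-2.3, -6.1, 1.5]
finger_gap: 0.997
gripper_force: 3.2
```

play_rows --commands '[[[0.006,0,0],[0,0,0],0.085],[[0.006,0,0],[0,0,0],0.085],[[0.006,0,0],[0,0,0],0.085],[[0.006,0,0],[0,0,0],0.085],[[0.006,0,0],[0,0,0],0.085]]'

```text
time: 4.52
tcp_pos: [0.6425, -0.1332, 0.0239]
tcp_rot: [0.695, 0.719, -0.002, 0.003]
contact_force: [-0.1, -6.1, 0.8]
finger_gap: 0.997
gripper_force: 3.2
```

play_rows --commands '[[[0.006,0,0],[0,0,0],0.085],[[0.006,0,0],[0,0,0],0.085],[[0.006,0,0],[0,0,0],0.085],[[0.006,0,0],[0,0,0],0.085],[[0.006,0,0],[0,0,0],0.085]]'

```text
time: 4.93
tcp_pos: [0.6415, -0.1033, 0.0239]
tcp_rot: [0.695, 0.719, -0.002, 0.003]
contact_force: [-0.3, -6.4, 1.3]
finger_gap: 0.996
gripper_force: 3.2
```

play_rows --commands '[[[0.006,0,0],[0,0,0],0.085],[[0.006,0,0],[0,0,0],0.085],[[0.006,0,0],[0,0,0],0.085],[[0.006,0,0],[0,0,0],0.085],[[0.006,0,0],[0,0,0],0.085]]'

```text
time: 5.35
tcp_pos: [0.6405, -0.0734, 0.0239]
tcp_rot: [0.695, 0.719, -0.002, 0.003]
contact_force: [0.1, -7.0, 1.2]
finger_gap: 0.995
gripper_force: 3.3
```

play_rows --commands '[[[0.006,0,0],[0,0,0],0.085],[[0.006,0,0],[0,0,0],0.085],[[0.006,0,0],[0,0,0],0.085],[[0.004,0,0],[0,0,0],0.085],[[0,0,0],[0,0,0],0.085]]'

```text
time: 5.77
tcp_pos: [0.6399, -0.0495, 0.0238]
tcp_rot: [0.695, 0.719, -0.001, 0.003]
contact_force: [0.0, -4.2, 2.0]
finger_gap: 0.993
gripper_force: 2.2
```

```bash
python3 - <<'E'
from h import *
im,_=snap('top','top1');cv2.imwrite('pics/c_top1.png',cv2.resize(im[200:310,215:375,::-1],None,fx=5,fy=5,interpolation=cv2.INTER_CUBIC))
E
```

```text
(no output)
```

View pics/c_top1.png

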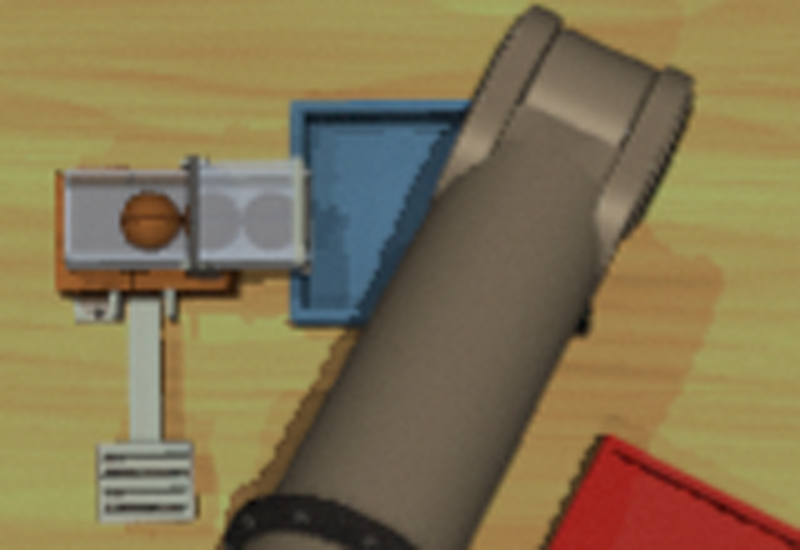

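Top view: the dish's near rim is at crop x=292 (y≈0.112) and the foot front is at about 0.140, so the gap is about 28 mm. The dish is square and centred to about 5 mm, so I'll push 25 mm more.

play_rows --commands '[[[0.006,0,0],[0,0,0],0.085],[[0.006,0,0],[0,0,0],0.085],[[0.005,0,0],[0,0,0],0.085],[[0.004,0,0],[0,0,0],0.085],[[0.004,0,0],[0,0,0],0.085]]'

```text
time: 6.23
tcp_pos: [0.6391, -0.0263, 0.0238]
tcp_rot: [0.695, 0.719, -0.001, 0.003]
contact_force: [-0.7, -7.1, 2.6]
finger_gap: 1.001
gripper_force: 3.7
```

play_rows --commands '[[[0,0,0],[0,0,0],0.085],[[0,0,0],[0,0,0],0.085],[[-0.01,0,0],[0,0,0],0.085],[[-0.02,0,0],[0,0,0],0.085],[[-0.02,0,0],[0,0,0],0.085]]'

```text
time: 6.65
tcp_pos: [0.6404, -0.069, 0.0221]
tcp_rot: [0.693, 0.721, 0.001, -0.001]
contact_force: [0.3, -0.8, -0.2]
finger_gap: 0.992
gripper_force: 0.0
```

play_rows --commands '[[[0,0,-0.035],[0,0,0],0.0],[[0,0,-0.04],[0,0,0],0.0],[[0,0,-0.04],[0,0,0],0.0],[[0,0,-0.04],[0,0,0],0.0],[[0,0,-0.04],[0,0,0],0.0]]'

```text
time: 7.07
tcp_pos: [0.6397, -0.0703, 0.2191]
tcp_rot: [0.694, 0.72, 0.001, -0.001]
contact_force: [2.1, 0.1, -0.9]
finger_gap: 0.295
gripper_force: 0.0
```

play_rows --commands '[[[0.0331,-0.0195,0],[0,0,0],0.0],[[0.0331,-0.0195,0],[0,0,0],0.0],[[0.0331,-0.0195,0],[0,0,0],0.0],[[0.0331,-0.0195,0],[0,0,0],0.0],[[0.0331,-0.0195,0],[0,0,0],0.0]]'

```text
time: 7.48
tcp_pos: [0.535, 0.0928, 0.2172]
tcp_rot: [0.694, 0.72, 0.001, -0.001]
contact_force: [0.4, 0.8, 0.2]
finger_gap: 0.002
gripper_force: 0.0
```

play_rows --commands '[[[0.0331,-0.0195,0],[0,0,0],0.0],[[0.0331,-0.0195,0],[0,0,0],0.0],[[0.0331,-0.0195,0],[0,0,0],0.0],[[0,0,0.02],[0,0,0],0.0],[[0,0,0],[0,0,0],0.0]]'

```text
time: 7.9
tcp_pos: [0.4701, 0.1916, 0.1947]
tcp_rot: [0.691, 0.723, -0.002, -0.003]
contact_force: [0.1, -1.1, -0.7]
finger_gap: -0.001
gripper_force: 0.0
```

```bash
python3 - <<'E'
from h import *
a,_=snap('top','top2');b,_=snap('side','side2');print(np.round(ctrl.state()['tcp_pos'],4))
f=lambda i:cv2.resize(i[:,:,::-1],None,fx=3,fy=3,interpolation=cv2.INTER_CUBIC)
cv2.imwrite('pics/c2.png',np.hstack([f(a[200:380,215:345]),f(b[205:385,245:380])]))
E
```

```text
[0.4739 0.1873 0.1971]
```

View pics/c2.png

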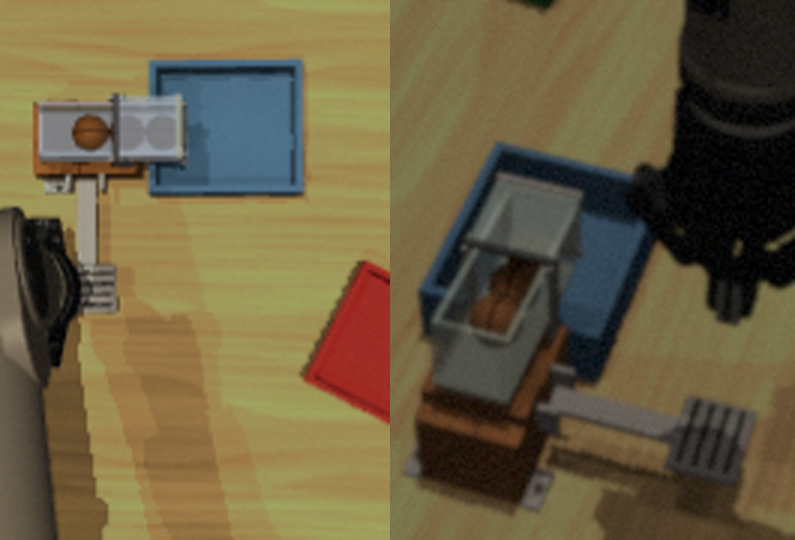

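The dish is square against the foot: rim at about y=0.136 against foot 0.140, offset about 15 mm sideways, within tolerance. The gripper is above the pad, so I'll descend and press.

play_rows --commands '[[[0,0,0.035],[0,0,0],0.0],[[0,0,0.035],[0,0,0],0.0],[[0,0,0.03],[0,0,0],0.0],[[0,0,0.015],[0,0,0],0.0],[[0,0,0],[0,0,0],0.0]]'

```text
time: 8.42
tcp_pos: [0.473, 0.1846, 0.0797]
tcp_rot: [0.696, 0.718, -0.003, -0.001]
contact_force: [-0.5, 0.2, 0.2]
finger_gap: 0.004
gripper_force: 0.0
```

play_rows --commands '[[[0,0,0.004],[0,0,0],0.0],[[0,0,0.004],[0,0,0],0.0],[[0,0,0.004],[0,0,0],0.0],[[0,0,0.004],[0,0,0],0.0],[[0,0,0.004],[0,0,0],0.0]]'

```text
time: 8.83
tcp_pos: [0.4764, 0.1873, 0.0634]
tcp_rot: [0.694, 0.72, 0.002, 0.001]
contact_force: [0.5, 0.1, 3.5]
finger_gap: 0.002
gripper_force: 1.6
```

play_rows --commands '[[[0,0,0.004],[0,0,0],0.0],[[0,0,0.004],[0,0,0],0.0],[[0,0,0.004],[0,0,0],0.0],[[0,0,0.004],[0,0,0],0.0],[[0,0,0.004],[0,0,0],0.0]]'

```text
time: 9.25
tcp_pos: [0.4758, 0.1876, 0.0426]
tcp_rot: [0.694, 0.72, 0.001, 0.0]
contact_force: [2.2, 0.3, 5.6]
finger_gap: 0.001
gripper_force: 2.5
```

play_rows --commands '[[[0,0,0.003],[0,0,0],0.0],[[0,0,0.003],[0,0,0],0.0],[[0,0,0.002],[0,0,0],0.0],[[0,0,0],[0,0,0],0.0],[[0,0,0],[0,0,0],0.0]]'

```text
time: 9.67
tcp_pos: [0.4753, 0.1876, 0.0345]
tcp_rot: [0.694, 0.72, 0.001, 0.0]
contact_force: [0.1, 1.6, 6.1]
finger_gap: 0.003
gripper_force: 2.6
```

play_rows --commands '[[[0,0,0],[0,0,0],0.0],[[0,0,0],[0,0,0],0.0],[[0,0,0],[0,0,0],0.0],[[0,0,0],[0,0,0],0.0],[[0,0,0],[0,0,0],0.0]]'

```text
time: 10.08
tcp_pos: [0.4753, 0.1876, 0.0346]
tcp_rot: [0.694, 0.72, 0.001, 0.0]
contact_force: [0.3, -0.0, 5.7]
finger_gap: -0.005
gripper_force: 2.6
```

play_rows --commands '[[[0,0,0],[0,0,0],0.0],[[0,0,0],[0,0,0],0.0],[[0,0,0],[0,0,0],0.0],[[0,0,0],[0,0,0],0.0],[[0,0,0],[0,0,0],0.0]]'

```text
time: 10.5
tcp_pos: [0.4753, 0.1876, 0.0346]
tcp_rot: [0.694, 0.72, 0.001, 0.0]
contact_force: [0.1, -0.3, 6.5]
finger_gap: -0.002
gripper_force: 2.6
```

```bash
python3 - <<'E'
from h import *
a,_=snap('top','top3');b,_=snap('side','side3')
f=lambda i:cv2.resize(i[:,:,::-1],None,fx=3,fy=3,interpolation=cv2.INTER_CUBIC)
cv2.imwrite('pics/c3.png',np.hstack([f(a[200:380,215:345]),f(b[205:385,245:380])]))
E
```

```text
(no output)
```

View pics/c3.png

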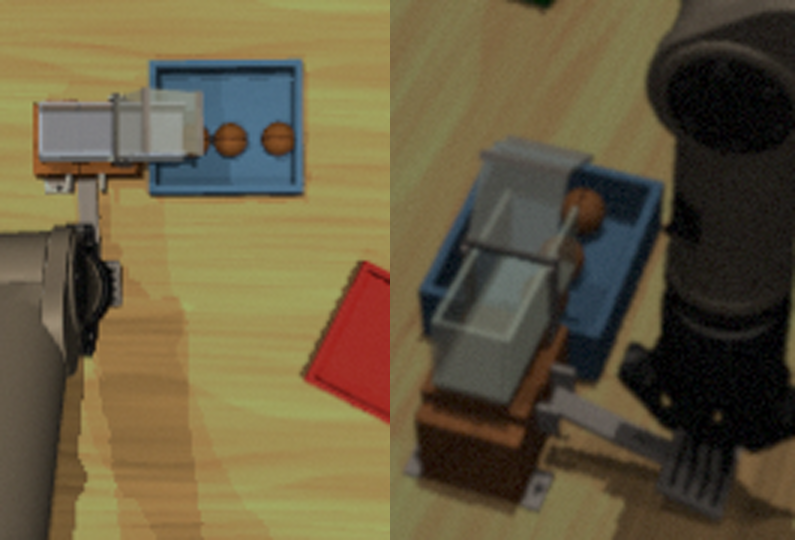

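The lid is raised and the trough is empty. Two walnuts are clearly in the dish at crop (231,140) and (278,140), and the third shows at (207,138) by the lid. I'll ease up at 30 mm/s.

play_rows --commands '[[[0,0,-0.001],[0,0,0],0.0],[[0,0,-0.002],[0,0,0],0.0],[[0,0,-0.0025],[0,0,0],0.0],[[0,0,-0.0025],[0,0,0],0.0],[[0,0,-0.0025],[0,0,0],0.0]]'

```text
time: 11.02
tcp_pos: [0.4731, 0.1875, 0.0444]
tcp_rot: [0.694, 0.72, -0.001, -0.001]
contact_force: [-1.2, -0.8, 3.5]
finger_gap: 0.003
gripper_force: 2.3
```

play_rows --commands '[[[0,0,-0.0025],[0,0,0],0.0],[[0,0,-0.0025],[0,0,0],0.0],[[0,0,-0.0025],[0,0,0],0.0],[[0,0,-0.0025],[0,0,0],0.0],[[0,0,-0.0025],[0,0,0],0.0]]'

```text
time: 11.43
tcp_pos: [0.4738, 0.1871, 0.0571]
tcp_rot: [0.694, 0.72, -0.001, -0.001]
contact_force: [-3.2, -0.5, 3.4]
finger_gap: 0.002
gripper_force: 1.8
```

play_rows --commands '[[[0,0,-0.0025],[0,0,0],0.0],[[0,0,-0.0025],[0,0,0],0.0],[[0,0,-0.0025],[0,0,0],0.0],[[0,0,-0.0025],[0,0,0],0.0],[[0,0,-0.0025],[0,0,0],0.0]]'

```text
time: 11.85
tcp_pos: [0.4753, 0.187, 0.0702]
tcp_rot: [0.694, 0.72, 0.0, 0.0]
contact_force: [-1.0, 0.7, 1.8]
finger_gap: 0.002
gripper_force: 1.0
```

play_rows --commands '[[[0,0,-0.0025],[0,0,0],0.0],[[0,0,-0.0025],[0,0,0],0.0],[[0,0,-0.0025],[0,0,0],0.0],[[0,0,-0.0025],[0,0,0],0.0],[[0,0,-0.0025],[0,0,0],0.0]]'

```text
time: 12.27
tcp_pos: [0.475, 0.1871, 0.0825]
tcp_rot: [0.694, 0.72, 0.0, 0.0]
contact_force: [-0.2, 0.8, -0.5]
finger_gap: -0.003
gripper_force: 0.0
```

Clear of the pad. I'll retreat up and look again.

play_rows --commands '[[[0,0,-0.01],[0,0,0],0.0],[[0,0,-0.03],[0,0,0],0.0],[[0,0,-0.03],[0,0,0],0.0],[[0,0,-0.03],[0,0,0],0.0],[[0,0,0],[0,0,0],0.0]]'

```text
time: 12.68
tcp_pos: [0.4792, 0.188, 0.189]
tcp_rot: [0.694, 0.72, 0.006, 0.002]
contact_force: [1.2, 0.4, 0.6]
finger_gap: -0.002
gripper_force: 0.0
```

play_rows --commands '[[[0,-0.02,0],[0,0,0],0.0],[[0,-0.02,0],[0,0,0],0.0],[[0,0,0],[0,0,0],0.0],[[0,0,0],[0,0,0],0.0],[[0,0,0],[0,0,0],0.0]]'

```text
time: 13.1
tcp_pos: [0.4354, 0.1858, 0.1827]
tcp_rot: [0.694, 0.72, 0.001, 0.0]
contact_force: [0.7, -0.9, -0.4]
finger_gap: -0.0
gripper_force: 0.0
```

```bash
python3 - <<'E'
from h import *
a,_=snap('top','top4');b,_=snap('side','side4')
f=lambda i:cv2.resize(i[:,:,::-1],None,fx=3,fy=3,interpolation=cv2.INTER_CUBIC)
cv2.imwrite('pics/c4.png',np.hstack([f(a[200:380,215:345]),f(b[205:385,245:380])]))
E
```

```text
(no output)
```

View pics/c4.png

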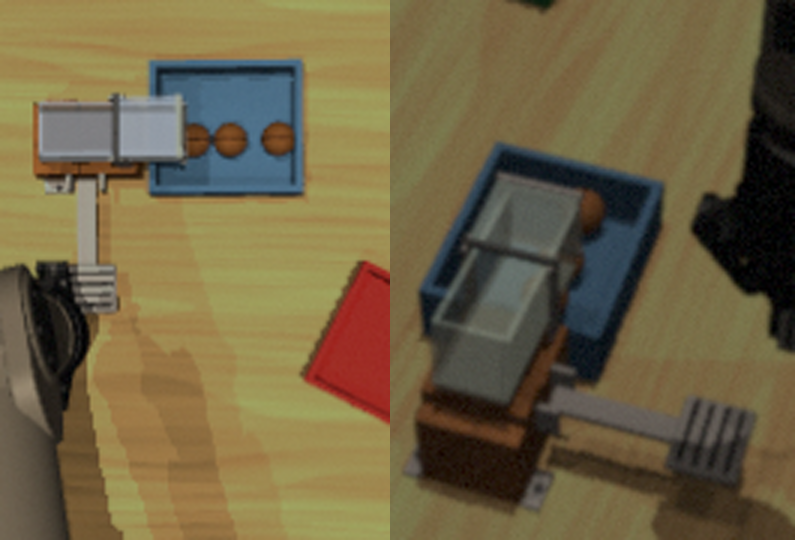

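All three walnuts are at rest in the dish at crop (195,140), (231,140) and (278,140). The lid is closed, the pedal is up and the arm is clear.

```bash
python3 -c "
from workcell import ctrl
print(ctrl.hand_in())"
```

```text
the job is handed in; nothing more can be done
None
```

The job is handed in, with no verdict returned: the last pictures show the blue dish square under the mouth, all three walnuts in it, the pedal up and the lid closed, and nothing else was touched.

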